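# Clear the sliced carrot off the cutting board

### The arm

A 7-joint arm with a two-finger parallel gripper is mounted at the origin on the work surface. World frame = base frame: x ahead of the robot, y to its left, z up, the work surface at z = 0. Lengths are in m, angles in degrees, forces in N, time in s.
With the tool pointing down it reaches from about 0.425 to 0.875 m from the base axis. Payload 4.7 kg.
Tool frame: the origin (TCP) lies midway between the tips of the shut fingers; the grasp point (between the pads) lies 19 mm behind it; z points along the fingers, y is the line along which they close (so a half turn about z gives the same grasp; the last joint's range is limited). The gripper opens to 87 mm and grips with 3 to 60 N. Pads are 19 mm wide; open, the fingers measure 117 mm over their backs; the gripper's body (75 mm by 190 mm) begins 51 mm behind the grasp point.
Start: joints at [72.198, 18.392, -4.016, 83.108, 1.295, 78.541, -3.26], TCP at [0.207, -0.616, 0.223] pointing down, gripper open.
Joint ranges: [-163.93, 163.93], [-17.29, 119.83], [-79.2, 71.16], [3.27, 140.29], [-89.18, 269.18], [5.43, 117.66], [-154.24, 154.24]. Speed limits (degrees/s): [147.25, 147.25, 180, 180, 180, 180, 180].

### API

Orientations are given as [roll, pitch, yaw] about the fixed x, y, z axes, in that order (R = Rz(yaw) Ry(pitch) Rx(roll)).
In Python, from cell import env gives the robot as it stands. The module is installed in compiled form; this text tells all that it offers.
- The arm moves only by the tool send_rows, never from a script. Its argument "series" is a list of rows, each an object with "travel": the shift along the tool's x, y, z in cm, a list of three; "dr": the turn, a rotation vector about the tool's x, y, z in degrees, a list of three; "claw": the finger opening in cm, from 0 to 8.7. In form: [{"travel": [tx, ty, tz], "dr": [wx, wy, wz], "claw": claw}, ...]. A call has 1 to 12 rows; each row is the pose to reach, as a shift and turn from the pose commanded when the call began, along the tool's axes at that moment; what a row does not reach only later rows make up. A row lasts 1/12 s, in which the tool goes at most 41.7 mm and 7.16 degrees, less where a joint would pass 70% of its speed; a pose out of reach is approached as far as the arm can. A call with a gripper value outside its range is refused whole. The fingers move at their own pace and stop on an object; "grip_force" is the grip in N (left out, the last holds). Time passes only in rows, so rows that repeat a pose let the fingers close. It gives the time, the measured TCP pose, the force and the opening at its end, in the units of the state.
- env.get_obs(): the state, without advancing time (a new reading comes with each control period).
- env.read_camera(name): name is "scene" or "top" or "wrist"; returns the picture (420x560x3 uint8, blue, green, red); there is no depth.
- env.calibration(name): a dict with "fx", "fy", "cx", "cy" (pixels), "distortion" ([k1, k2, p1, p2, k3] as OpenCV has them; the pictures are not rectified), "cam_to_world" (4x4, takes a point from camera to world coordinates). Camera axes: x right, y down, z forward; pixel columns grow to the right and rows downward; lengths in m; the calibration is good to about 2 mm. A picture is of the moment at which its call begins: read the wrist's pose just before it. calibration takes no time and is no camera call; for the wrist camera it gives the pose at the moment of the call.
- env.sign_off(): hands the job in, once; it reports no verdict.
The state is a dict: "time_s": time; "qpos": joint angles; "joint_velocities": joint speeds; "effort": joint torques, N m; "tool_pos": TCP position; "tool_rot": TCP orientation; "force": force on the tool from outside, world axes, zero at the start; "wrist_torque": the same for the moment, N m; "grip_width": finger opening in m.
Only numpy, scipy, OpenCV 4.12 (cv2) and the standard library are available. Lean on these libraries where they do the work, as an engineer would, in place of code of your own. Each camera call takes 0.05 s, during which the arm holds its last target. There are 200 camera calls.

### The job

The carrot is sliced: with the fingertips, sweep the four carrot rounds along the cutting board and off its end into the steel pan, and sweep the carrot top with the green stalks off the other end into the black scraps tub. Only push the pieces along the board: do not pick up, pinch or press down hard on any of them, and leave the knife, the half onion, the pan, the tub and everything else where they are.

Things in the scene. Friction and masses are not known exactly. Their poses are not given: they have to be found in the camera images.
- board: The cream plastic cutting board, fixed, 300 mm (its x) by 360 mm (its y) and 50 mm high with its feet. Origin: centre of its underside on the table; x runs across it away from the robot, y along it to the robot's left, so its two ends are at y = -180 and +180 mm. It stands turned by up to about 9 degrees; its top is flat, with no rim
- pan: The steel gastronorm pan, 265 mm (x) by 162 mm (y), loose, 0.5 kg, standing against one end of the board, turned as the board is; whether left or right end varies. Rim 38 mm high, that is 12 mm below the board's top, with a flat flange 10 mm wide all round; inside 239 by 136 mm, floor 3 mm thick. The flange stands 3 to 4 mm from the board's end. Origin: centre of its underside
- tub: The black plastic scraps tub, 260 mm (x) by 160 mm (y), loose, 0.3 kg, against the other end of the board, turned as the board is. Rim 38 mm high, 12 mm below the board's top, with a lip 6 mm wide; inside 240 by 140 mm, floor 4 mm thick, 3 to 4 mm from the board's end. Origin: centre of its underside
- round1: An orange carrot round, one of four alike: a disc 36 mm across and 16 mm thick, about 17 g, lying flat on the board. Origin: centre of its underside. It slides on the board and does not roll when pushed low down on its edge
- round2: An orange carrot round, one of four alike: a disc 36 mm across and 16 mm thick, about 17 g, lying flat on the board. Origin: centre of its underside. It slides on the board and does not roll when pushed low down on its edge
- round3: An orange carrot round, one of four alike: a disc 36 mm across and 16 mm thick, about 17 g, lying flat on the board. Origin: centre of its underside. It slides on the board and does not roll when pushed low down on its edge
- round4: An orange carrot round, one of four alike: a disc 36 mm across and 16 mm thick, about 17 g, lying flat on the board. Origin: centre of its underside. It slides on the board and does not roll when pushed low down on its edge
- carrot_top: The trimmed carrot top, standing on its cut face on the board among the rounds: orange, 36 mm across at the foot, domed to 24 mm high, with a tuft of cut green stalks reaching 34 mm; about 18 g. Origin: centre of its cut face (underside)
- knife: Chef's knife lying on the board along its far edge (along the board's y, blade towards +y, edge towards the robot), to be left alone: 315 mm long overall from -165 to +150 mm along its own y, 44 mm wide from -22 to +22 mm in its own x, handle 19 mm thick, blade 8 to 11 mm above the board. Origin: on the underside, 22 mm inside the blade's back
- onion: Half a red onion, cut face down on the board near the edge closest to the robot, to be left alone: a dome 72 mm across, 39 mm high (45 with its root), 90 g. Origin: centre of its cut face (underside)
- sauce_brown: Brown sauce squeeze bottle with white cap standing behind the board, 55 mm across, 176 mm high, origin at the centre of its foot; leave alone
- sauce_orange: Orange sauce squeeze bottle with white cap standing behind the board, 55 mm across, 176 mm high, origin at the centre of its foot; leave alone
- deli_tub: Red round tub with a white lid standing to the right of the board, 106 mm across, 81 mm high, origin at the centre of its foot; leave alone
- ramekin: Empty white ceramic ramekin standing to the left of the board, 76 mm across, 40 mm high, origin at the centre of its foot; leave alone

How it is judged:
By the outcome, as a careful person would: the job done as asked, in the order asked, and still so for the second after the job is handed in, with the robot touching nothing.
It also fails if it takes over 64 s, if anything falls off the work surface, if the arm or the gripper's body presses on something with over 40 N, if the wrist force passes 120 N, or if a joint passes its speed limit or range.

## Working session

There is one attempt and no reset: what is moved stays moved. The work goes in short steps, Python scripts to look and compute and a tool call to move; the robot and the scene stay as the last step left them, time stands still between calls to the robot, and variables do not carry over. Pictures are saved under pics/ and viewed, on a budget of 10 in all, crops included, one or two more only if the job needs it, and the job is handed in when it is done.

Besides the shell and the picture viewer there is one more tool, called after "Call:" as name(argument=value, ...) on one line, values as JSON. send_rows: Moves the arm, as the interface text tells. Its arguments: {"type":"object","properties":{"series":{"type":"array"},"grip_force":{"type":"number"}},"required":["series"]}

```bash
mkdir -p pics
python3 - <<'E'
from cell import env
import cv2,numpy as np
o=env.get_obs(); print(o['time_s'],o['tool_pos'],o['tool_rot'],o['grip_width'])
for n in('top','scene'):
    im=env.read_camera(n); cv2.imwrite(f'pics/{n}0.png',im); c=env.calibration(n); print(n,c['fx'],c['cx'],c['cy'],c['distortion'],np.round(c['cam_to_world'],3).tolist())
E
```

```text
0.0 [ 0.20723557 -0.61548745  0.2214376 ] [-1.79888690e+02  3.42008275e-03  1.86111620e+01] 0.08721324151520544
top 434.933639286488 277.2515697285122 209.30357626053666 [-0.02353482  0.          0.          0.          0.        ] [[-0.021, -0.982, 0.186, 0.344], [-1.0, 0.021, -0.004, 0.011], [0.0, -0.186, -0.982, 1.533], [0.0, 0.0, 0.0, 1.0]]
scene 506.43223187287975 283.8999263452281 209.93944045654956 [0.034056 0.       0.       0.       0.      ] [[-0.118, 0.688, -0.716, 1.648], [0.993, 0.076, -0.09, 0.136], [-0.008, -0.721, -0.693, 1.072], [0.0, 0.0, 0.0, 1.0]]
```

Run:
```python
import cv2
im=cv2.imread('pics/top0.png')[90:330,100:480]
cv2.imwrite('pics/t.png',cv2.resize(im,(760,480),interpolation=cv2.INTER_CUBIC))
```

```text
(no output)
```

View pics/t.png

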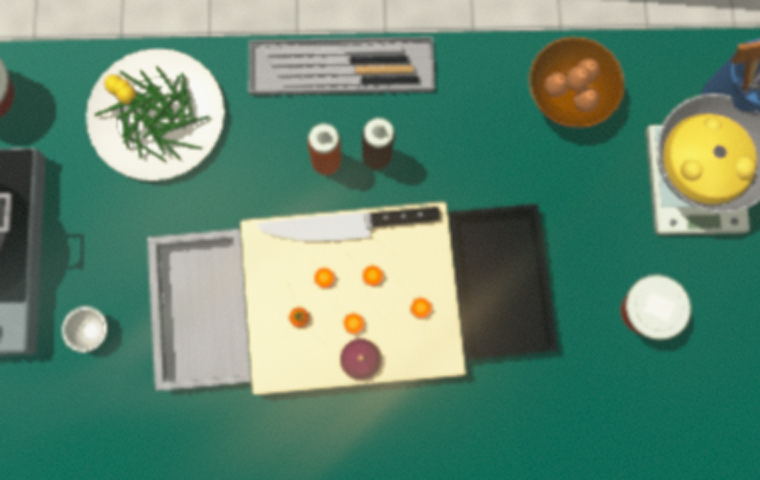

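View pics/scene0.png

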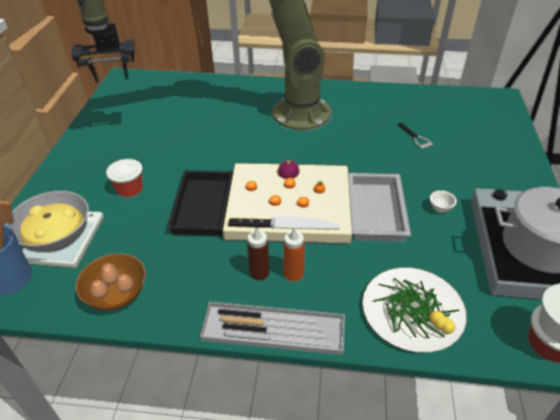

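Crop of the top view (2x, offset 100,90): pan at the left end (+y), tub at the right. The rounds are at crop px (325,277), (372,275), (354,323) and (421,308). The carrot top is leftmost at (299,317), and the onion at (361,359) is close to one round. The scene view agrees.

```bash
cat > h.py <<'E'
import cv2,numpy as np
from cell import env
def unproj(cal,px,z):
    K=np.array([[cal['fx'],0,cal['cx']],[0,cal['fy'],cal['cy']],[0,0,1]])
    T=np.array(cal['cam_to_world'])
    u=cv2.undistortPoints(np.array(px,float).reshape(-1,1,2),K,np.array(cal['distortion'])).reshape(-1,2)
    d=np.c_[u,np.ones(len(u))]@T[:3,:3].T
    return T[:3,3]+d*((z-T[2,3])/d[:,2])[:,None]
def blobs(im,amin=25):
    h=cv2.cvtColor(im,cv2.COLOR_BGR2HSV)
    m=cv2.inRange(h,(5,170,110),(20,255,255))
    n,l,s,c=cv2.connectedComponentsWithStats(m)
    return [(c[i],s[i]) for i in range(1,n) if s[i,4]>amin]
E
python3 - <<'E'
from h import *
im=cv2.imread('pics/top0.png'); cal=env.calibration('top')
h=cv2.cvtColor(im,cv2.COLOR_BGR2HSV)
m=cv2.inRange(h,(15,15,170),(35,120,255)); m[:180]=0;m[295:]=0;m[:,:210]=0;m[:,345:]=0
c=max(cv2.findContours(cv2.morphologyEx(m,cv2.MORPH_CLOSE,np.ones((25,25))),0,1)[0],key=cv2.contourArea)
r=cv2.minAreaRect(c); print(r, np.round(unproj(cal,cv2.boxPoints(r),.05),4).tolist())
cr=np.array([[240,219],[445,202],[466,376],[253,394]])/2+[100,90]-.25
P=unproj(cal,cr,.05)[:,:2]; print('corners',P.round(3).tolist())
e=(P[0]-P[1]+P[3]-P[2]); yaw=np.arctan2(-e[0],e[1]); C=P.mean(0); print('C',C,'yaw',np.degrees(yaw))
R=np.array([[np.cos(yaw),-np.sin(yaw)],[np.sin(yaw),np.cos(yaw)]])
def show(n,px,z):
    p=unproj(cal,[px],z)[0,:2]; print(n,np.round(px,1),'w',p.round(4),'b',((p-C)@R).round(4))
for c,s in blobs(im):
    if 180<c[1]<290 and 210<c[0]<345: show(s[4],c,.062)
m=cv2.inRange(h,(140,60,30),(180,255,160)); m[:230]=0;m[300:]=0;m[:,:250]=0;m[:,310:]=0
x=cv2.moments(m,True); show('onion',[x['m10']/x['m00'],x['m01']/x['m00']],.06)
for n,px,z in(('knife edge tip side',[310,241],.06),('knife heel',[368,238],.06),('handle end',[372,228],.06),('handle butt',[440,220],.06),('panL',[150,238],.038),('panBL',[157,389],.038),('tubR',[538,206],.038),('tubBR',[558,355],.038)): show(n,np.array(px)/2+[100,90],z)
E
```

```text
((267.3983459472656, 239.122802734375), (87.32923889160156, 121.40435791015625), 84.61068725585938) [[0.6591, 0.263, 0.05], [0.691, -0.1597, 0.05], [0.3895, -0.1751, 0.05], [0.3602, 0.2324, 0.05]]
corners [[0.665, 0.204], [0.688, -0.154], [0.387, -0.178], [0.364, 0.181]]
C [0.52612171 0.01335555] yaw 3.607383451269147
72 [286.  227.3] w [ 0.5599 -0.0242] b [ 0.0313 -0.0396]
67 [261.8 228.4] w [0.5578 0.0587] b [0.0345 0.0432]
72 [310.1 243.5] w [ 0.5028 -0.1045] b [-0.0307 -0.1161]
59 [249.1 248.3] w [0.4909 0.1027] b [-0.0295  0.0914]
72 [276.4 251.3] w [0.4788 0.0105] b [-0.0474  0.0001]
onion [278.8 267.8] w [0.4233 0.0035] b [-0.1033 -0.0034]
knife edge tip side [255.  210.5] w [0.621  0.0812] b [0.099  0.0618]
knife heel [284. 209.] w [ 0.6242 -0.0188] b [ 0.0958 -0.0382]
handle end [286. 204.] w [ 0.6416 -0.0261] b [ 0.1128 -0.0466]
handle butt [320. 200.] w [ 0.6533 -0.1441] b [ 0.117  -0.1652]
panL [175. 209.] w [0.6364 0.3625] b [0.132  0.3415]
panBL [178.5 284.5] w [0.3751 0.3449] b [-0.1298  0.3404]
tubR [369. 193.] w [ 0.6795 -0.3204] b [ 0.1321 -0.3428]
tubBR [379.  267.5] w [ 0.418 -0.339] b [-0.13   -0.3449]
```

```bash
cat >> h.py <<'E'
from scipy.spatial.transform import Rotation as Ro
C=np.array([.5261,.0134]); YAW=3.6
Rb=Ro.from_euler('z',YAW,degrees=True).as_matrix()
def b2w(b): return np.r_[C,0]+Rb@np.array(b,float)
def w2b(w): w=np.array(w,float); return (w-np.r_[C,0])@Rb
def state():
    o=env.get_obs(); R=Ro.from_euler('xyz',o['tool_rot'],degrees=True)
    print('t',round(o['time_s'],2),'b',(1e3*w2b(o['tool_pos'])).round(1),'rot',np.round(o['tool_rot'],1),'F',np.round(o['force'],1),'g',round(o['grip_width'],4)); return o,R
def go(b,yaw=YAW+90):  # b in m
    o,R=state(); print('travel cm',(R.inv().apply(b2w(b)-o['tool_pos'])*100).round(2),'dr',(R.inv()*Ro.from_euler('xyz',[180,0,yaw],degrees=True)).as_rotvec(degrees=True).round(2))
E
python3 -c "
from h import *
go([-.03,-.02,.25])"
```

```text
t 0.1 b [-357.7 -607.7  221.6] rot [-179.9    0.    18.6] F [-0.3 -0.1 -0.4] g 0.087
travel cm [ 46.88 -48.28  -2.76] dr [-9.000e-02 -6.000e-02 -7.499e+01]
```

Call:
send_rows(series=[{"travel": [46.9,-48.3,-2.8],"dr": [0,0,-75],"claw": 2.0},{"travel": [46.9,-48.3,-2.8],"dr": [0,0,-75],"claw": 2.0},{"travel": [46.9,-48.3,-2.8],"dr": [0,0,-75],"claw": 2.0},{"travel": [46.9,-48.3,-2.8],"dr": [0,0,-75],"claw": 2.0},{"travel": [46.9,-48.3,-2.8],"dr": [0,0,-75],"claw": 2.0},{"travel": [46.9,-48.3,-2.8],"dr": [0,0,-75],"claw": 2.0},{"travel": [46.9,-48.3,-2.8],"dr": [0,0,-75],"claw": 2.0},{"travel": [46.9,-48.3,-2.8],"dr": [0,0,-75],"claw": 2.0},{"travel": [46.9,-48.3,-2.8],"dr": [0,0,-75],"claw": 2.0},{"travel": [46.9,-48.3,-2.8],"dr": [0,0,-75],"claw": 2.0},{"travel": [46.9,-48.3,-2.8],"dr": [0,0,-75],"claw": 2.0},{"travel": [46.9,-48.3,-2.8],"dr": [0,0,-75],"claw": 2.0}])

```text
time_s: 1.1
tool_pos: [0.423, -0.1633, 0.2433]
tool_rot: [-180.0, 0.0, 93.8]
force: [0.3, 0.5, -0.2]
grip_width: 0.0217
```

```bash
python3 -c "
from h import *
go([-.03,-.02,.25])"
```

```text
t 1.1 b [-114.  -169.9  243.3] rot [-180.     0.    93.8] F [ 0.3  0.5 -0.2] g 0.0217
travel cm [14.96  8.44 -0.69] dr [-0.01  0.03  0.16]
```

Call:
send_rows(series=[{"travel": [14,8.4,-0.5],"dr": [0,0,0.2],"claw": 2.0},{"travel": [14,8.4,-0.5],"dr": [0,0,0.2],"claw": 2.0},{"travel": [14,8.4,-0.5],"dr": [0,0,0.2],"claw": 2.0},{"travel": [14,8.4,-0.5],"dr": [0,0,0.2],"claw": 2.0},{"travel": [14,8.4,-0.5],"dr": [0,0,0.2],"claw": 2.0},{"travel": [14,8.4,-0.5],"dr": [0,0,0.2],"claw": 2.0},{"travel": [14,8.4,-0.5],"dr": [0,0,0.2],"claw": 2.0}])

```text
time_s: 1.68
tool_pos: [0.4974, -0.0208, 0.2478]
tool_rot: [-179.9, 0.0, 93.4]
force: [-0.2, -0.4, 0.3]
grip_width: 0.0198
```

Run:
```python
from h import *
state(); cal=env.calibration('wrist'); im=env.read_camera('wrist'); cv2.imwrite('pics/w0.png',im)
print(np.round(cal['cam_to_world'],3).tolist())
for c,s in blobs(im,200): print(c.round(),s[2:],(1e3*w2b(unproj(cal,[c],.062)[0])).round(1))
```

```text
t 1.68 b [-30.8 -32.4 247.8] rot [-179.9    0.    93.4] F [-0.2 -0.4  0.3] g 0.0198
[[0.998, 0.057, 0.018, 0.492], [0.059, -0.951, -0.304, 0.064], [-0.001, 0.305, -0.952, 0.41], [0.0, 0.0, 0.0, 1.0]]
[282.  53.] [ 37  39 875] [-30.2  87.9  62. ]
[350. 108.] [  37   37 1078] [33.4 40.6 62. ]
[263. 154.] [  35   36 1007] [-48.5  -2.6  62. ]
[342. 193.] [ 34  35 924] [ 30.1 -41.6  62. ]
[281. 262.] [ 32  33 828] [ -31.7 -117.6   62. ]
```

View pics/w0.png

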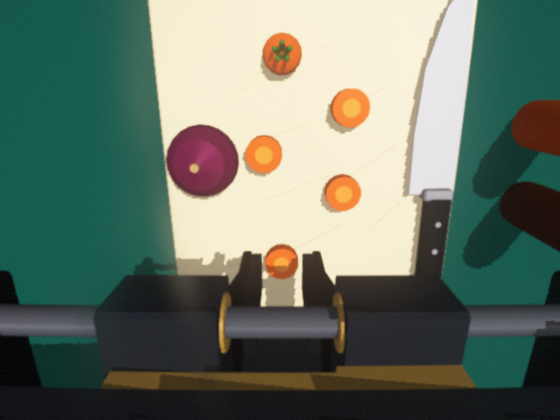

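The wrist view agrees within 2–3 mm. The carrot top is at px (282,53), the rounds at (350,108), (263,154), (342,193) and (281,262), and the onion is about 6 mm clear of its nearest round. I'll push the round at b (34,41) first.

Call:
send_rows(series=[{"travel": [3.6,6.5,4],"dr": [0,0,0],"claw": 2.0},{"travel": [3.6,6.5,8],"dr": [0,0,0],"claw": 2.0},{"travel": [3.6,6.5,12],"dr": [0,0,0],"claw": 2.0},{"travel": [3.6,6.5,15],"dr": [0,0,0],"claw": 2.0},{"travel": [3.6,6.5,17],"dr": [0,0,0],"claw": 2.0},{"travel": [3.6,6.5,18],"dr": [0,0,0],"claw": 2.0},{"travel": [3.6,6.5,18],"dr": [0,0,0],"claw": 2.0},{"travel": [3.6,6.5,18],"dr": [0,0,0],"claw": 2.0}])

```text
time_s: 2.4
tool_pos: [0.561, 0.0183, 0.0692]
tool_rot: [180.0, 0.0, 93.3]
force: [-0.0, -0.7, 0.2]
grip_width: 0.0198
```

```bash
python3 -c "
from h import *
go([.034,.2,.055])"
```

```text
t 2.4 b [35.1  2.7 69.2] rot [180.    0.   93.3] F [-0.  -0.7  0.2] g 0.0198
travel cm [19.73 -0.21  1.41] dr [ 0.02  0.03 -0.29]
```

Call:
send_rows(series=[{"travel": [0,-0.1,1.0],"dr": [0,0,-0.3],"claw": 2.0},{"travel": [0.3,-0.1,1.4],"dr": [0,0,-0.3],"claw": 2.0},{"travel": [1.2,-0.1,1.4],"dr": [0,0,-0.3],"claw": 2.0},{"travel": [2.2,-0.1,1.4],"dr": [0,0,-0.3],"claw": 2.0},{"travel": [3.4,-0.1,1.4],"dr": [0,0,-0.3],"claw": 2.0},{"travel": [4.8,-0.1,1.4],"dr": [0,0,-0.3],"claw": 2.0},{"travel": [6.3,-0.1,1.4],"dr": [0,0,-0.3],"claw": 2.0},{"travel": [7.8,-0.1,1.4],"dr": [0,0,-0.3],"claw": 2.0},{"travel": [9.3,-0.1,1.4],"dr": [0,0,-0.3],"claw": 2.0},{"travel": [10.8,-0.1,1.4],"dr": [0,0,-0.3],"claw": 2.0},{"travel": [12.3,-0.1,1.4],"dr": [0,0,-0.3],"claw": 2.0},{"travel": [13.8,-0.1,1.4],"dr": [0,0,-0.3],"claw": 2.0}])

```text
time_s: 3.4
tool_pos: [0.5512, 0.1598, 0.055]
tool_rot: [179.9, -0.0, 93.8]
force: [-0.1, -1.2, 0.2]
grip_width: 0.0204
```

Call:
send_rows(series=[{"travel": [1.5,0,0],"dr": [0,0,0],"claw": 2.0},{"travel": [3.0,0,0],"dr": [0,0,0],"claw": 2.0},{"travel": [4.5,0,0],"dr": [0,0,0],"claw": 2.0},{"travel": [5.8,0,0],"dr": [0,0,0],"claw": 2.0},{"travel": [5.8,0,0],"dr": [0,0,0],"claw": 2.0}])

```text
time_s: 3.82
tool_pos: [0.5465, 0.2203, 0.0551]
tool_rot: [180.0, -0.2, 94.0]
force: [0.3, 0.4, 0.2]
grip_width: 0.0201
```

```bash
cat > look.py <<'E'
from h import *
import sys
state(); cal=env.calibration('top'); im=env.read_camera('top')
for c,s in blobs(im,15):
    if 180<c[1]<295 and 160<c[0]<385:
        print(s[4],(1e3*w2b(unproj(cal,[c],.062)[0])).round(0)[:2],'as floor',(1e3*w2b(unproj(cal,[c],.018)[0])).round(0)[:2])
cv2.imwrite('pics/%s.png'%sys.argv[1],cv2.resize(im[170:300,150:390],(720,390),interpolation=cv2.INTER_CUBIC))
E
python3 look.py t1
```

```text
t 3.82 b [ 33.3 205.2  55.1] rot [180.   -0.2  94. ] F [0.3 0.4 0.2] g 0.0201
53 [ 30. -40.] as floor [ 37. -41.]
56 [ -31. -116.] as floor [ -27. -120.]
56 [-29.  91.] as floor [-25.  93.]
68 [-47.   0.] as floor [-43.   0.]
```

View pics/t1.png

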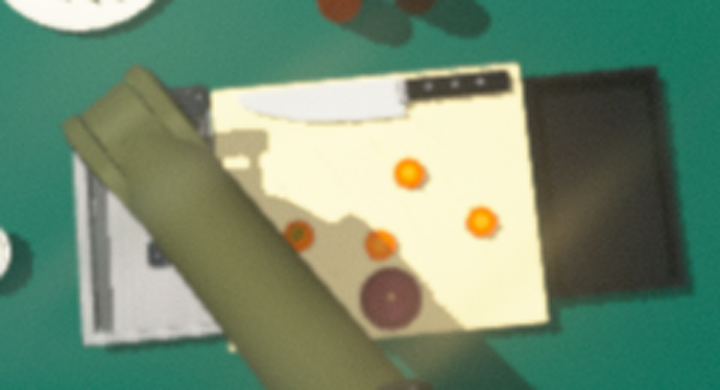

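The arm hides the pan, but round B is off the board and nothing else has moved. Next is A at b (30,-40).

Call:
send_rows(series=[{"travel": [0,0,-3],"dr": [0,0,0.4],"claw": 2.0},{"travel": [-2,0,-5],"dr": [0,0,0.4],"claw": 2.0},{"travel": [-6,-0.2,-5],"dr": [0,0,0.4],"claw": 2.0},{"travel": [-10,-0.2,-5],"dr": [0,0,0.4],"claw": 2.0},{"travel": [-14,-0.2,-5],"dr": [0,0,0.4],"claw": 2.0},{"travel": [-18,-0.2,-5],"dr": [0,0,0.4],"claw": 2.0},{"travel": [-22,-0.2,-5],"dr": [0,0,0.4],"claw": 2.0},{"travel": [-26,-0.2,-5],"dr": [0,0,0.4],"claw": 2.0},{"travel": [-28,-0.2,-5],"dr": [0,0,0.4],"claw": 2.0},{"travel": [-28.5,-0.2,-5],"dr": [0,0,0.4],"claw": 2.0},{"travel": [-28.5,-0.2,-3],"dr": [0,0,0.4],"claw": 2.0},{"travel": [-28.5,-0.2,-1],"dr": [0,0,0.4],"claw": 2.0}])

```text
time_s: 4.87
tool_pos: [0.5651, -0.0706, 0.0651]
tool_rot: [179.8, 0.1, 93.2]
force: [-1.4, 0.2, -1.3]
grip_width: 0.0204
```

Run:
```python
from h import *
cal=env.calibration('wrist'); im=env.read_camera('wrist')
for c,s in blobs(im,100): print(c.round(),s[2:],(1e3*w2b(unproj(cal,[c],.062)[0])).round(1))
go([.031,.2,.055])
```

```text
[93. 99.] [  81   83 5235] [-49.2  -2.2  62. ]
[274. 184.] [  75   76 4417] [ 30.2 -41.7  62. ]
t 4.92 b [ 30.1 -85.1  60.3] rot [-1.797e+02 -1.000e-01  9.320e+01] F [-1.9  0.3 -2.4] g 0.0201
travel cm [28.51 -0.09  0.57] dr [-0.27 -0.07 -0.36]
```

Call:
send_rows(series=[{"travel": [0,0,0],"dr": [0,0,0],"claw": 2.0},{"travel": [0,0,0],"dr": [0,0,0],"claw": 2.0}])

```text
time_s: 5.08
tool_pos: [0.5641, -0.0689, 0.0648]
tool_rot: [-180.0, -0.0, 93.4]
force: [0.6, -0.1, 0.6]
grip_width: 0.0203
```

Call:
send_rows(series=[{"travel": [0,0,0.5],"dr": [0,0,0],"claw": 2.0},{"travel": [0.4,0,0.9],"dr": [0,0,-0.2],"claw": 2.0},{"travel": [1.2,0,0.9],"dr": [0,0,-0.2],"claw": 2.0},{"travel": [2.2,0,0.9],"dr": [0,0,-0.2],"claw": 2.0},{"travel": [3.4,0,0.9],"dr": [0,0,-0.2],"claw": 2.0},{"travel": [4.8,0,0.9],"dr": [0,0,-0.2],"claw": 2.0},{"travel": [6.4,0,0.9],"dr": [0,0,-0.2],"claw": 2.0},{"travel": [8.2,0,0.9],"dr": [0,0,-0.2],"claw": 2.0},{"travel": [10.0,0,0.9],"dr": [0,0,-0.2],"claw": 2.0},{"travel": [11.8,0,0.9],"dr": [0,0,-0.2],"claw": 2.0},{"travel": [13.6,0,0.9],"dr": [0,0,-0.2],"claw": 2.0},{"travel": [15.4,0,0.9],"dr": [0,0,-0.2],"claw": 2.0}])

```text
time_s: 6.08
tool_pos: [0.5548, 0.0868, 0.0557]
tool_rot: [180.0, -0.0, 93.6]
force: [0.5, -0.3, 0.1]
grip_width: 0.0199
```

Call:
send_rows(series=[{"travel": [1.8,0,0],"dr": [0,0,0],"claw": 2.0},{"travel": [3.6,0,0],"dr": [0,0,0],"claw": 2.0},{"travel": [5.4,0,0],"dr": [0,0,0],"claw": 2.0},{"travel": [7.2,0,0],"dr": [0,0,0],"claw": 2.0},{"travel": [9.0,0,0],"dr": [0,0,0],"claw": 2.0},{"travel": [10.8,0,0],"dr": [0,0,0],"claw": 2.0},{"travel": [12.2,0,0],"dr": [0,0,0],"claw": 2.0},{"travel": [13.0,0,0],"dr": [0,0,0],"claw": 2.0},{"travel": [13.0,0,0],"dr": [0,0,0],"claw": 2.0}])

```text
time_s: 6.83
tool_pos: [0.5461, 0.2178, 0.0558]
tool_rot: [180.0, -0.1, 93.8]
force: [0.1, 0.2, -0.1]
grip_width: 0.02
```

```bash
python3 look.py t2
python3 -c "
from h import *
go([-.044,-.05,.105])"
```

```text
t 6.83 b [ 32.8 202.7  55.8] rot [ 1.80e+02 -1.00e-01  9.38e+01] F [ 0.1  0.2 -0.1] g 0.02
53 [ -31. -116.] as floor [ -26. -120.]
58 [-29.  91.] as floor [-24.  93.]
67 [-47.   0.] as floor [-43.   0.]
t 6.88 b [ 33.2 200.6  55.5] rot [180.   -0.   93.7] F [ 0.1 -0.1 -0.1] g 0.0201
travel cm [-25.05  -7.75  -4.96] dr [ 0.01 -0.02  0.07]
```

Both rounds are gone from the board and the rest is unmoved. D is next. The carrot top blocks it and the onion is beside it, so I'll push it a short way along +y with a narrow tip. Then I'll straddle it loosely and slide it across in +x, and finish with the sweep to the pan.

Call:
send_rows(series=[{"travel": [0,0,-3],"dr": [0,0,0],"claw": 0.8},{"travel": [-1,-1,-6],"dr": [0,0,0],"claw": 0.8},{"travel": [-5,-3,-6],"dr": [0,0,0],"claw": 0.8},{"travel": [-9,-5,-6],"dr": [0,0,0],"claw": 0.8},{"travel": [-13,-7,-6],"dr": [0,0,0],"claw": 0.8},{"travel": [-17,-7.7,-6],"dr": [0,0,0],"claw": 0.8},{"travel": [-21,-7.7,-6],"dr": [0,0,0],"claw": 0.8},{"travel": [-24,-7.7,-6],"dr": [0,0,0],"claw": 0.8},{"travel": [-25,-7.7,-6],"dr": [0,0,0],"claw": 0.8},{"travel": [-25,-7.7,-5],"dr": [0,0,0],"claw": 0.8},{"travel": [-25,-7.7,-3.5],"dr": [0,0,0],"claw": 0.8},{"travel": [-25,-7.7,-2.5],"dr": [0,0,0],"claw": 0.8}])

```text
time_s: 7.88
tool_pos: [0.485, -0.0397, 0.079]
tool_rot: [-179.9, -0.0, 93.5]
force: [-0.7, -0.6, -0.0]
grip_width: 0.0078
```

Run:
```python
from h import *
cal=env.calibration('wrist'); im=env.read_camera('wrist'); cv2.imwrite('pics/w3.png',im)
for c,s in blobs(im,100): print(c.round(),s[2:],(1e3*w2b(unproj(cal,[c],.062)[0])).round(1))
h=cv2.cvtColor(im,cv2.COLOR_BGR2HSV); m=cv2.inRange(h,(150,80,20),(178,255,160))
print('onion right edge',[(r,(1e3*w2b(unproj(cal,[[np.nonzero(m[r])[0].max(),r]],.055)[0])).round(0)[:2]) for r in range(60,300,30) if m[r].any()])
go([-.044,.015,.055])
```

```text
[310.   5.] [ 56  16 572] [-31.3  72.8  62. ]
[273. 171.] [  69   71 3827] [-48.6  -2.5  62. ]
[288. 359.] [ 32  36 828] [ -40.5 -118.8   62. ]
onion right edge [(120, array([-97.,  22.])), (150, array([-79.,   7.])), (180, array([-75.,  -9.])), (210, array([-78., -26.])), (240, array([-96., -43.]))]
t 7.93 b [-45.8 -49.8  77.2] rot [-1.798e+02 -1.000e-01  9.360e+01] F [-0.9  0.3 -1. ] g 0.0083
travel cm [6.48 0.18 2.23] dr [-0.24 -0.09 -0.05]
```

View pics/w3.png

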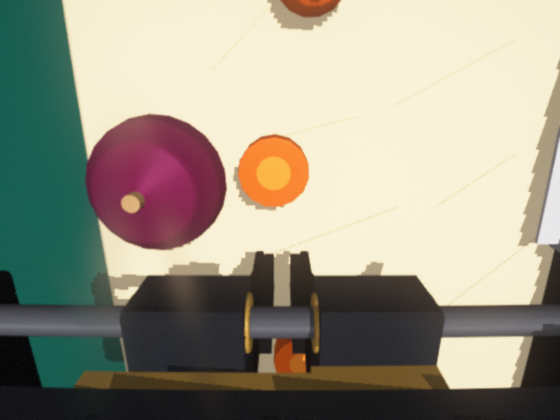

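The round is at px (273,171), about 9 mm clear of the onion edge (px 226), and the fingers are just behind it. Now I'll lower and push it slowly to y ≈ 42.

Call:
send_rows(series=[{"travel": [0,-0.1,0.8],"dr": [0,0,0],"claw": 0.8},{"travel": [0,-0.1,1.6],"dr": [0,0,0],"claw": 0.8},{"travel": [0,-0.1,2.2],"dr": [0,0,0],"claw": 0.8},{"travel": [0.5,-0.1,2.3],"dr": [0,0,0],"claw": 0.8},{"travel": [1.2,-0.1,2.3],"dr": [0,0,0],"claw": 0.8},{"travel": [2.0,-0.1,2.3],"dr": [0,0,0],"claw": 0.8},{"travel": [2.9,-0.1,2.3],"dr": [0,0,0],"claw": 0.8},{"travel": [3.8,-0.1,2.3],"dr": [0,0,0],"claw": 0.8},{"travel": [4.7,-0.1,2.3],"dr": [0,0,0],"claw": 0.8},{"travel": [5.5,-0.1,2.3],"dr": [0,0,0],"claw": 0.8},{"travel": [6.1,-0.1,2.3],"dr": [0,0,0],"claw": 0.8},{"travel": [6.3,-0.1,2.3],"dr": [0,0,0],"claw": 0.8}])

```text
time_s: 8.93
tool_pos: [0.4809, 0.0241, 0.0575]
tool_rot: [180.0, -0.0, 93.6]
force: [-0.3, -0.3, -0.4]
grip_width: 0.0083
```

Call:
send_rows(series=[{"travel": [-0.3,0,0],"dr": [0,0,0],"claw": 0.8},{"travel": [-1,0,-2],"dr": [0,0,0],"claw": 2},{"travel": [-1,0,-5],"dr": [0,0,0],"claw": 6},{"travel": [-1,0,-5],"dr": [0,0,0],"claw": 6},{"travel": [-1,0,-5],"dr": [0,0,0],"claw": 6},{"travel": [-1,0,-5],"dr": [0,0,0],"claw": 6}])

```text
time_s: 9.43
tool_pos: [0.4812, 0.0119, 0.107]
tool_rot: [-180.0, 0.0, 93.5]
force: [-0.2, -0.1, -0.4]
grip_width: 0.0335
```

Run:
```python
from h import *
cal=env.calibration('wrist'); im=env.read_camera('wrist')
for c,s in blobs(im,100): print(c.round(),s[2:],(1e3*w2b(unproj(cal,[c],.062)[0])).round(1))
go([-.039,.042,.055])
```

```text
[307.  90.] [  62   65 2466] [-30.8  88.4  62. ]
[282. 174.] [  60   61 2823] [-44.7  41.5  62. ]
[299. 368.] [ 39  13 368] [-32.7 -98.8  62. ]
t 9.48 b [-45.3   1.6 106.5] rot [-179.9    0.    93.5] F [ 0.3  0.7 -0.3] g 0.0372
travel cm [4.04 0.63 5.15] dr [-0.08  0.01 -0.12]
```

Call:
send_rows(series=[{"travel": [2,0.7,0],"dr": [0,0,0],"claw": 6},{"travel": [4,0.7,0],"dr": [0,0,0],"claw": 6},{"travel": [4,0.7,0],"dr": [0,0,0],"claw": 6},{"travel": [4,0.7,0],"dr": [0,0,0],"claw": 6},{"travel": [4,0.7,0],"dr": [0,0,0],"claw": 6},{"travel": [4,0.7,0],"dr": [0,0,0],"claw": 6}])

```text
time_s: 9.98
tool_pos: [0.4856, 0.0518, 0.1067]
tool_rot: [-179.9, 0.0, 93.4]
force: [0.3, -0.9, -1.1]
grip_width: 0.0591
```

Run:
```python
from h import *
cal=env.calibration('wrist'); im=env.read_camera('wrist')
for c,s in blobs(im,100): print(c.round(),s[2:],(1e3*w2b(unproj(cal,[c],.062)[0])).round(1))
go([-.038,.042,.057])
```

```text
[294. 159.] [  58   60 2145] [-30.7  90.1  62. ]
[271. 236.] [  57   58 2603] [-44.6  42.1  62. ]
t 10.03 b [-37.9  40.9 106.9] rot [-179.9    0.    93.4] F [-0.2 -0.2  1. ] g 0.0598
travel cm [ 0.11 -0.01  4.99] dr [-0.05  0.02 -0.18]
```

Call:
send_rows(series=[{"travel": [0.1,0,1.5],"dr": [0,0,0],"claw": 6},{"travel": [0.1,0,3],"dr": [0,0,0],"claw": 6},{"travel": [0.1,0,4.3],"dr": [0,0,0],"claw": 6},{"travel": [0.1,0,4.9],"dr": [0,0,0],"claw": 6},{"travel": [0.1,0.3,5],"dr": [0,0,0],"claw": 6},{"travel": [0.1,0.9,5],"dr": [0,0,0],"claw": 6},{"travel": [0.1,1.7,5],"dr": [0,0,0],"claw": 6},{"travel": [0.1,2.6,5],"dr": [0,0,0],"claw": 6},{"travel": [0.1,3.6,5],"dr": [0,0,0],"claw": 6},{"travel": [0.1,4.6,5],"dr": [0,0,0],"claw": 6},{"travel": [0.1,5.6,5],"dr": [0,0,0],"claw": 6},{"travel": [0.1,6.4,5],"dr": [0,0,0],"claw": 6}])

```text
time_s: 11.03
tool_pos: [0.5514, 0.0581, 0.0574]
tool_rot: [180.0, -0.0, 93.5]
force: [0.3, -0.3, -0.1]
grip_width: 0.0595
```

Call:
send_rows(series=[{"travel": [0,0.6,0],"dr": [0,0,0],"claw": 6},{"travel": [0,1.0,0],"dr": [0,0,0],"claw": 6},{"travel": [0,1.0,0],"dr": [0,0,0],"claw": 6},{"travel": [0,0.7,0],"dr": [0,0,0],"claw": 6},{"travel": [0,0.5,-1.5],"dr": [0,0,0],"claw": 6},{"travel": [-1,0.2,-4.5],"dr": [0,0,0],"claw": 2},{"travel": [-4,0.2,-4.5],"dr": [0,0,0],"claw": 2},{"travel": [-4.5,0.2,-4.5],"dr": [0,0,0],"claw": 2},{"travel": [-4.5,0.2,-4.5],"dr": [0,0,0],"claw": 2},{"travel": [-4.5,0.2,-4.5],"dr": [0,0,0],"claw": 2}])

```text
time_s: 11.87
tool_pos: [0.554, 0.013, 0.1027]
tool_rot: [-180.0, 0.0, 93.4]
force: [0.4, 0.5, 0.6]
grip_width: 0.0345
```

Run:
```python
from h import *
cal=env.calibration('wrist'); im=env.read_camera('wrist')
for c,s in blobs(im,100): print(c.round(),s[2:],(1e3*w2b(unproj(cal,[c],.062)[0])).round(1))
go([.025,.2,.055])
```

```text
[178.  84.] [  67   67 2600] [-27.2  88.4  62. ]
[278. 169.] [  62   63 2976] [25.7 41.8 62. ]
t 11.92 b [ 27.8  -1.2 102.4] rot [-180.    -0.    93.5] F [-0.4  0.4 -0. ] g 0.0305
travel cm [20.12 -0.3   4.75] dr [-0.02 -0.02 -0.07]
```

Call:
send_rows(series=[{"travel": [0,-0.1,1.5],"dr": [0,0,0],"claw": 2},{"travel": [0,-0.1,3.0],"dr": [0,0,0],"claw": 2},{"travel": [0,-0.1,4.1],"dr": [0,0,0],"claw": 2},{"travel": [0,-0.1,4.6],"dr": [0,0,0],"claw": 2},{"travel": [0.4,-0.1,4.7],"dr": [0,0,0],"claw": 2},{"travel": [1.2,-0.1,4.7],"dr": [0,0,0],"claw": 2},{"travel": [2.2,-0.1,4.7],"dr": [0,0,0],"claw": 2},{"travel": [3.4,-0.1,4.7],"dr": [0,0,0],"claw": 2},{"travel": [4.8,-0.1,4.7],"dr": [0,0,0],"claw": 2},{"travel": [6.4,-0.1,4.7],"dr": [0,0,0],"claw": 2},{"travel": [8.2,-0.1,4.7],"dr": [0,0,0],"claw": 2},{"travel": [10.0,-0.1,4.7],"dr": [0,0,0],"claw": 2}])

```text
time_s: 12.92
tool_pos: [0.5475, 0.1152, 0.0561]
tool_rot: [179.9, -0.0, 93.6]
force: [-0.1, 0.7, -0.6]
grip_width: 0.0201
```

Call:
send_rows(series=[{"travel": [1.8,0,0],"dr": [0,0,0],"claw": 2},{"travel": [3.6,0,0],"dr": [0,0,0],"claw": 2},{"travel": [5.4,0,0],"dr": [0,0,0],"claw": 2},{"travel": [7.2,0,0],"dr": [0,0,0],"claw": 2},{"travel": [9.0,0,0],"dr": [0,0,0],"claw": 2},{"travel": [10.2,0,0],"dr": [0,0,0],"claw": 2},{"travel": [10.3,0,0],"dr": [0,0,0],"claw": 2},{"travel": [10.3,0,-1],"dr": [0,0,0],"claw": 2},{"travel": [8,0,-5],"dr": [0,0,0],"claw": 2},{"travel": [4,-0.5,-5],"dr": [0,0,0],"claw": 2}])

```text
time_s: 13.75
tool_pos: [0.5425, 0.1594, 0.1109]
tool_rot: [179.5, -0.3, 94.0]
force: [2.4, 0.9, 1.3]
grip_width: 0.0201
```

```bash
python3 look.py t4
python3 -c "
from h import *
go([-.026,-.165,.105])"
```

```text
t 13.75 b [ 25.5 144.7 110.9] rot [179.5  -0.3  94. ] F [2.4 0.9 1.3] g 0.0201
22 [ 27. 240.] as floor [ 33. 247.]
54 [ -31. -116.] as floor [ -26. -120.]
t 13.8 b [ 25.4 128.8 108.8] rot [179.7   0.4  93.1] F [-0.1 -8.2 -1.4] g 0.0199
travel cm [-29.41  -4.89   0.56] dr [ 0.26  0.39 -0.48]
```

D is in the pan (visible at about b (33,247)). Last round: C at (-31,-116). I'll push it diagonally past the carrot top's row, with the tool turned 22°.

Call:
send_rows(series=[{"travel": [-4,-1,0],"dr": [0,0,4],"claw": 2},{"travel": [-8,-2,0],"dr": [0,0,8],"claw": 2},{"travel": [-12,-3,0],"dr": [0,0,12],"claw": 2},{"travel": [-16,-4,0],"dr": [0,0,16],"claw": 2},{"travel": [-20,-5,0],"dr": [0,0,19],"claw": 2},{"travel": [-24,-6,0],"dr": [0,0,22],"claw": 2},{"travel": [-27,-6.7,0],"dr": [0,0,22],"claw": 2},{"travel": [-28.8,-7,0],"dr": [0,0,22],"claw": 2},{"travel": [-29,-7,0],"dr": [0,0,22],"claw": 2},{"travel": [-29,-7,0],"dr": [0,0,22],"claw": 2}])

```text
time_s: 14.63
tool_pos: [0.4873, -0.1424, 0.1056]
tool_rot: [180.0, 0.0, 71.2]
force: [-0.1, -0.2, 0.3]
grip_width: 0.0199
```

Run:
```python
from h import *
cal=env.calibration('wrist'); im=env.read_camera('wrist')
for c,s in blobs(im,100): print(c.round(),s[2:],(1e3*w2b(unproj(cal,[c],.062)[0])).round(1))
o,R=state()
c=np.array([-.0315,-.117])
def tcp(d,th): t=np.radians(th); return np.r_[np.array(d)-.0245*np.array([np.sin(t),np.cos(t)]),.056]
P=[(c-[.005,.0125],22)]  # pre-contact
P+=[(c+s*np.array([.38,.925]),22) for s in (.02,.05,.1,.14)]
e=P[-1][0]
P+=[(e+[.005,.03],15),(e+[.008,.06],8),(e+[.009,.09],2),(e+[.009,.14],0),(e+[.009,.22],0)]
for d,th in P:
    b=tcp(d,th); print(np.round(np.array(d)*1e3),th,(R.inv().apply(b2w(b)-o['tool_pos'])*100).round(2),(R.inv()*Ro.from_euler('xyz',[180,0,YAW+90-th],degrees=True)).as_rotvec(degrees=True).round(1)[2])
```

```text
[286. 178.] [  60   62 2839] [ -31.4 -118.8   62. ]
t 14.68 b [ -47.9 -151.1  105.6] rot [180.   -0.   71.4] F [0.8 0.9 0.2] g 0.0198
[ -36. -130.] 22 [-0.02  0.25  4.96] -0.2
[-24. -98.] 22 [3.33 0.24 4.96] -0.2
[-12. -71.] 22 [6.33 0.25 4.96] -0.2
[  7. -24.] 22 [11.33  0.26  4.96] -0.2
[22. 13.] 22 [15.33  0.27  4.96] -0.2
[27. 43.] 15 [18.31 -0.1   4.96] -7.2
[30. 73.] 8 [21.26 -0.66  4.96] -14.2
[ 31. 103.] 2 [24.15 -1.46  4.96] -20.2
[ 31. 153.] 0 [28.81 -3.26  4.96] -22.2
[ 31. 233.] 0 [36.22 -6.29  4.96] -22.2
```

Call:
send_rows(series=[{"travel": [0,0.3,1.5],"dr": [0,0,0],"claw": 2},{"travel": [0,0.3,3],"dr": [0,0,0],"claw": 2},{"travel": [0,0.3,4.3],"dr": [0,0,0],"claw": 2},{"travel": [0,0.3,4.9],"dr": [0,0,0],"claw": 2},{"travel": [0.4,0.3,5],"dr": [0,0,0],"claw": 2},{"travel": [1.1,0.3,5],"dr": [0,0,0],"claw": 2},{"travel": [2.1,0.3,5],"dr": [0,0,0],"claw": 2},{"travel": [3.3,0.3,5],"dr": [0,0,0],"claw": 2},{"travel": [4.6,0.3,5],"dr": [0,0,0],"claw": 2},{"travel": [6.0,0.3,5],"dr": [0,0,0],"claw": 2},{"travel": [7.4,0.3,5],"dr": [0,0,0],"claw": 2},{"travel": [8.8,0.3,5],"dr": [0,0,0],"claw": 2}])

```text
time_s: 15.68
tool_pos: [0.5198, -0.0557, 0.0563]
tool_rot: [179.9, -0.0, 71.6]
force: [0.2, -0.8, -0.1]
grip_width: 0.0198
```

Call:
send_rows(series=[{"travel": [1.3,0,0],"dr": [0,0,0],"claw": 2},{"travel": [2.6,0,0],"dr": [0,0,0],"claw": 2},{"travel": [3.9,0,0],"dr": [0,0,0],"claw": 2},{"travel": [5.2,0,0],"dr": [0,0,0],"claw": 2},{"travel": [6.5,0,0],"dr": [0,0,0],"claw": 2},{"travel": [8.0,-0.15,0],"dr": [0,0,-3.5],"claw": 2},{"travel": [9.5,-0.35,0],"dr": [0,0,-7],"claw": 2},{"travel": [11.0,-0.6,0],"dr": [0,0,-10.5],"claw": 2},{"travel": [12.5,-0.95,0],"dr": [0,0,-14],"claw": 2},{"travel": [13.9,-1.3,0],"dr": [0,0,-17],"claw": 2},{"travel": [15.3,-1.75,0],"dr": [0,0,-20],"claw": 2},{"travel": [16.7,-2.25,0],"dr": [0,0,-22],"claw": 2}])

```text
time_s: 16.68
tool_pos: [0.5506, 0.1095, 0.0558]
tool_rot: [179.9, 0.0, 93.7]
force: [-0.7, -0.0, 0.1]
grip_width: 0.02
```

Run:
```python
from h import *
cal=env.calibration('wrist'); im=env.read_camera('wrist')
for c,s in blobs(im,100): print(c.round(),s[2:],(1e3*w2b(unproj(cal,[c],.062)[0])).round(1))
go([.031,.205,.056])
```

```text
[258.  19.] [ 113   55 3620] [ 20.9 207.6  62. ]
[281. 228.] [  77   78 4670] [ 30.3 119.8  62. ]
[149. 265.] [ 45  26 713] [-33.2 101.1  62. ]
t 16.73 b [30.1 98.5 55.9] rot [179.9  -0.2  94. ] F [-0.9  2.9  0.3] g 0.0197
travel cm [10.64  0.16  0.02] dr [ 0.07 -0.17  0.39]
```

Call:
send_rows(series=[{"travel": [1.8,0.1,0],"dr": [0,0,0],"claw": 2},{"travel": [3.6,0.1,0],"dr": [0,0,0],"claw": 2},{"travel": [5.4,0.1,0],"dr": [0,0,0],"claw": 2},{"travel": [7.2,0.1,0],"dr": [0,0,0],"claw": 2},{"travel": [9.0,0.1,0],"dr": [0,0,0],"claw": 2},{"travel": [10.2,0.1,0],"dr": [0,0,0],"claw": 2},{"travel": [10.4,0.1,0],"dr": [0,0,0],"claw": 2},{"travel": [10.4,0.1,-2],"dr": [0,0,0],"claw": 2},{"travel": [10.4,0.1,-6],"dr": [0,0,0],"claw": 2},{"travel": [8,-1,-10],"dr": [0,0,0],"claw": 2},{"travel": [6,-4,-13],"dr": [0,0,0],"claw": 2},{"travel": [5,-5.5,-14],"dr": [0,0,0],"claw": 2}])

```text
time_s: 17.73
tool_pos: [0.493, 0.153, 0.1979]
tool_rot: [179.8, -0.0, 93.4]
force: [0.1, -2.2, 0.0]
grip_width: 0.0204
```

Call:
send_rows(series=[{"travel": [0,0,0],"dr": [0,0,0],"claw": 2},{"travel": [0,0,0],"dr": [0,0,0],"claw": 2},{"travel": [0,0,0],"dr": [0,0,0],"claw": 2}])

```text
time_s: 17.98
tool_pos: [0.4926, 0.1537, 0.1948]
tool_rot: [180.0, 0.0, 93.4]
force: [0.6, 0.3, -0.4]
grip_width: 0.0201
```

Run:
```python
from h import *
cal=env.calibration('wrist'); im=env.read_camera('wrist'); cv2.imwrite('pics/w5.png',im)
for c,s in blobs(im,100): print(c.round(),s[2:],[(1e3*w2b(unproj(cal,[c],z)[0])).round(1)[:2] for z in(.018,.066)])
go([-.029,.129,.105])
```

```text
[334.  72.] [  77   72 3681] [array([ 22.5, 245.7]), array([ 15.8, 243. ])]
[335. 123.] [ 37  20 687] [array([ 25. , 201.6]), array([ 18. , 205.2])]
[277. 250.] [ 37  37 827] [array([-29.9,  73.7]), array([-29.1,  95.4])]
t 18.03 b [-24.8 142.6 194.3] rot [-179.9   -0.    93.5] F [-0.1 -0.4 -0.6] g 0.0199
travel cm [-1.36 -0.41  8.93] dr [-0.06 -0.01 -0.11]
```

View pics/w5.png

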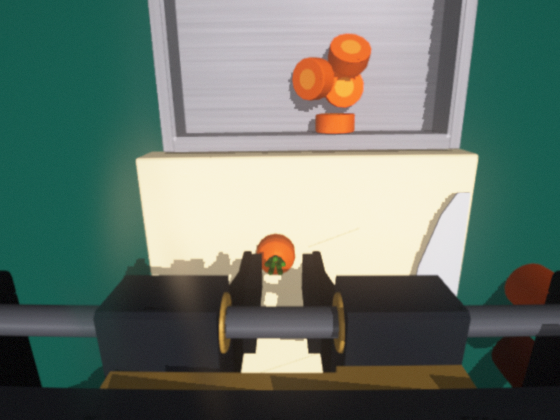

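All four rounds are in the pan: three around px (335,75), and one standing against the inner wall at (335,123). The carrot top is still on the board at (277,250). Next I sweep it to the tub along x = -30.

Call:
send_rows(series=[{"travel": [-0.8,-0.5,4],"dr": [0,0,0],"claw": 2},{"travel": [-0.8,-0.5,8],"dr": [0,0,0],"claw": 2},{"travel": [-0.8,-0.5,11],"dr": [0,0,0],"claw": 2},{"travel": [-0.8,-0.5,12.7],"dr": [0,0,0],"claw": 2},{"travel": [-0.8,-0.5,13.5],"dr": [0,0,0],"claw": 2},{"travel": [-0.8,-0.5,13.8],"dr": [0,0,0],"claw": 2},{"travel": [-1.2,-0.5,13.9],"dr": [0,0,0],"claw": 2},{"travel": [-1.8,-0.5,13.9],"dr": [0,0,0],"claw": 2},{"travel": [-2.5,-0.5,13.9],"dr": [0,0,0],"claw": 2},{"travel": [-3.4,-0.5,13.9],"dr": [0,0,0],"claw": 2},{"travel": [-4.4,-0.5,13.9],"dr": [0,0,0],"claw": 2},{"travel": [-5.5,-0.5,13.9],"dr": [0,0,0],"claw": 2}])

```text
time_s: 19.03
tool_pos: [0.4914, 0.0978, 0.057]
tool_rot: [179.9, 0.0, 93.5]
force: [0.0, 0.3, 0.2]
grip_width: 0.0198
```

Run:
```python
from h import *
go([-.030,-.205,.056])
```

```text
t 19.03 b [-29.4  86.4  57. ] rot [179.9   0.   93.5] F [0.  0.3 0.2] g 0.0198
travel cm [-29.14  -0.     0.11] dr [ 0.09  0.04 -0.12]
```

Call:
send_rows(series=[{"travel": [-1.2,0,0],"dr": [0,0,0],"claw": 2},{"travel": [-2.4,0,0],"dr": [0,0,0],"claw": 2},{"travel": [-3.6,0,0],"dr": [0,0,0],"claw": 2},{"travel": [-4.8,0,0],"dr": [0,0,0],"claw": 2},{"travel": [-6.0,0,0],"dr": [0,0,0],"claw": 2},{"travel": [-7.2,0,0],"dr": [0,0,0],"claw": 2},{"travel": [-8.4,0,0],"dr": [0,0,0],"claw": 2},{"travel": [-9.6,0,0],"dr": [0,0,0],"claw": 2},{"travel": [-10.8,0,0],"dr": [0,0,0],"claw": 2},{"travel": [-12.0,0,0],"dr": [0,0,0],"claw": 2},{"travel": [-13.2,0,0],"dr": [0,0,0],"claw": 2},{"travel": [-14.4,0,0],"dr": [0,0,0],"claw": 2}])

```text
time_s: 20.03
tool_pos: [0.4997, -0.0462, 0.0565]
tool_rot: [180.0, 0.0, 93.5]
force: [0.5, -0.5, -0.6]
grip_width: 0.0199
```

```bash
python3 look.py t6
```

```text
t 20.03 b [-30.1 -57.8  56.5] rot [180.    0.   93.5] F [ 0.5 -0.5 -0.6] g 0.0199
33 [ 31. 261.] as floor [ 38. 268.]
136 [ 12. 226.] as floor [ 18. 233.]
```

View pics/t6.png

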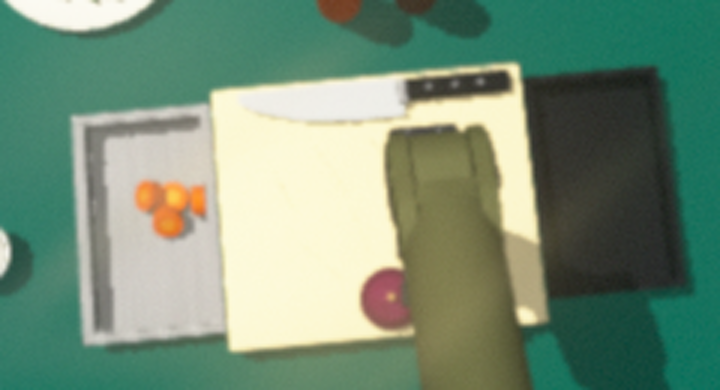

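The rounds are lying in the pan around px (170,205). The carrot top is nowhere else on the board, so it's under the gripper and being pushed. I'll continue over the end.

Call:
send_rows(series=[{"travel": [-1.0,0,0],"dr": [0,0,0],"claw": 2},{"travel": [-2.2,0,0],"dr": [0,0,0],"claw": 2},{"travel": [-3.5,0,0],"dr": [0,0,0],"claw": 2},{"travel": [-4.8,0,0],"dr": [0,0,0],"claw": 2},{"travel": [-6.2,0,0],"dr": [0,0,0],"claw": 2},{"travel": [-7.6,0,0],"dr": [0,0,0],"claw": 2},{"travel": [-9.0,0,0],"dr": [0,0,0],"claw": 2},{"travel": [-10.4,0,0],"dr": [0,0,0],"claw": 2},{"travel": [-11.8,0,0],"dr": [0,0,0],"claw": 2},{"travel": [-13.2,0,0],"dr": [0,0,0],"claw": 2},{"travel": [-14.4,0,0],"dr": [0,0,0],"claw": 2},{"travel": [-14.8,0,0],"dr": [0,0,0],"claw": 2}])

```text
time_s: 21.08
tool_pos: [0.5085, -0.1953, 0.0561]
tool_rot: [-180.0, 0.1, 93.4]
force: [0.7, -0.0, -0.2]
grip_width: 0.0202
```

Call:
send_rows(series=[{"travel": [0,0,-1],"dr": [0,0,0],"claw": 2},{"travel": [0,0,-5],"dr": [0,0,0],"claw": 2},{"travel": [0,0,-9],"dr": [0,0,0],"claw": 2},{"travel": [-3,0,-13],"dr": [0,0,0],"claw": 2},{"travel": [-7,0,-15],"dr": [0,0,0],"claw": 2},{"travel": [-11,-2,-15],"dr": [0,0,0],"claw": 2},{"travel": [-15,-4,-15],"dr": [0,0,0],"claw": 2},{"travel": [-19,-6,-15],"dr": [0,0,0],"claw": 2},{"travel": [-22,-8,-15],"dr": [0,0,0],"claw": 2},{"travel": [-22,-8,-15],"dr": [0,0,0],"claw": 2},{"travel": [-22,-8,-15],"dr": [0,0,0],"claw": 2}])

```text
time_s: 22.0
tool_pos: [0.439, -0.421, 0.2065]
tool_rot: [-179.9, 0.1, 93.1]
force: [-1.0, 0.4, -0.5]
grip_width: 0.0199
```

```bash
python3 look.py t7
```

```text
t 22.0 b [-114.2 -428.1  206.5] rot [-1.799e+02  1.000e-01  9.310e+01] F [-1.   0.4 -0.5] g 0.0199
35 [ 31. 261.] as floor [ 38. 268.]
144 [ 12. 227.] as floor [ 18. 233.]
71 [ -32. -205.] as floor [ -27. -212.]
```

View pics/t7.png

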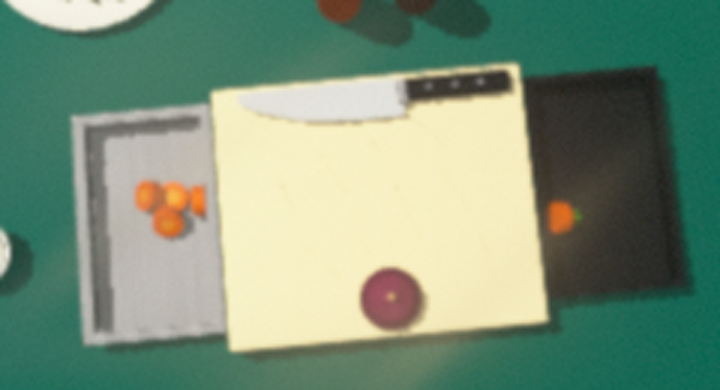

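The carrot top is in the tub area at px (562,216), close to the lip. I'll check it from near with the wrist camera.

Call:
send_rows(series=[{"travel": [4,2,0],"dr": [0,0,0],"claw": 2},{"travel": [8,4,0],"dr": [0,0,0],"claw": 2},{"travel": [12,6,0],"dr": [0,0,0],"claw": 2},{"travel": [14,7,0],"dr": [0,0,0],"claw": 2},{"travel": [14,7,0],"dr": [0,0,0],"claw": 2},{"travel": [14,7,0],"dr": [0,0,0],"claw": 2}])

```text
time_s: 22.55
tool_pos: [0.5059, -0.2668, 0.2072]
tool_rot: [179.9, -0.0, 94.1]
force: [-0.3, 0.0, -0.3]
grip_width: 0.0202
```

Run:
```python
from h import *
cal=env.calibration('wrist'); im=env.read_camera('wrist'); cv2.imwrite('pics/w8.png',im)
for c,s in blobs(im,100): print(c.round(),s[2:],[(1e3*w2b(unproj(cal,[c],z)[0])).round(1)[:2] for z in(.018,.05)])
state()
```

```text
[290. 117.] [  39   35 1093] [array([ -30.3, -214.1]), array([ -31.1, -212.3])]
t 22.6 b [ -39.1 -281.1  206.9] rot [180.    0.   93.8] F [-0.3 -0.8 -0.1] g 0.02
```

View pics/w8.png

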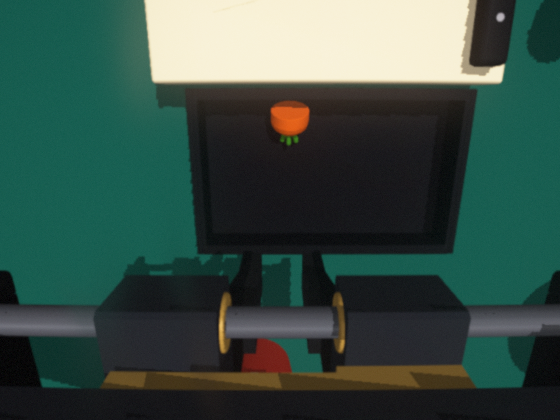

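The carrot top lies on the tub floor at px (290,118). The top and wrist views agree at floor height, y ≈ -213, well inside the lip. The arm is clear of everything, so I'm handing in.

```bash
python3 -c "
from cell import env
print(env.sign_off())"
```

```text
the job is handed in; nothing more can be done
None
```

The job is handed in at about 22.6 s of the 64 s allowed. All four carrot rounds are in the steel pan, and after them I swept the carrot top into the black scraps tub.

- **How the pieces moved:** Each was only pushed along the board with the fingertips about 5–7 mm above it. One round sat next to the onion with the carrot top in its way. I slid it sideways with the inside of one finger, without pinching it, before sweeping it to the pan.
- **Last checks, pieces:** The last overhead view shows all four rounds in the pan, one of them on edge against the inner wall when seen from near. The carrot top lies on its side just inside the tub wall. Overhead and wrist views agree to about 2 mm that it is on the floor, not on the lip.
- **Last checks, the rest:** The knife, onion, pan and tub looked unmoved by eye, and I did not measure them again. The forces I read were mostly under 3 N, with one 8 N reading during a fast move in the air. The gripper was hovering clear above the tub at hand-in.

No check failed or disagreed. I viewed 9 of the 10 budgeted pictures.

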